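# Turn the tube block round in the dry-bath heater

### The arm

A 6-joint arm with a two-finger parallel gripper is mounted at the origin on a cart in front of the work surface, level with it; the furniture and walls round the work are solid. World frame = base frame: x ahead of the robot, y to its left, z up, the work surface at z = 0. Lengths are in mm, angles in rad, forces in N, time in s.
With the tool pointing down it reaches from about 275 to 1000 mm from the base axis. Payload 8.4 kg.
Tool frame: the origin (TCP) lies on the centre line of the jaws, within the pads' length; the fingertips stand 25 mm ahead of it and the grasp point (between the pads) lies 6 mm ahead of it; z points along the fingers, y is the line along which they close (so a half turn about z gives the same grasp; the last joint's range is limited). The gripper opens to 85 mm and grips with 20 to 120 N. Pads are 22 mm wide; open, the fingers measure 114 mm over their backs; the gripper's body (76 mm by 85 mm) begins 54 mm behind the grasp point. The pads swing forward as they close: fully open they stand 13 mm farther back than shut.
Start: joints at [-1.15, 0.353, 1.633, -0, 1.155, -0.002], TCP at [256.446, -569.968, 256.281] pointing down, gripper open.
Joint ranges: [-2.63, 2.63], [-0.92, 2.1], [0.06, 2.66], [-1.3, 4.44], [0, 2.69], [-3.02, 3.02]. Speed limits (rad/s): [2.22, 2.22, 2.79, 3.14, 3.14, 3.14].

### API

Orientations are given as [roll, pitch, yaw] about the fixed x, y, z axes, in that order (R = Rz(yaw) Ry(pitch) Rx(roll)).
In Python, from rig import r gives the robot as it stands.
- The arm moves only by the shell command python3 -m jog 'ROWS' [FORCE]. ROWS is JSON, a list of rows, each a list of 3 entries, a list of its own where there are three numbers: the turn, a rotation vector about the tool's x, y, z in rad, then the shift along the tool's x, y, z in m, then the opening, from -1 (shut) to 1 (fully open). In form: [[[rx, ry, rz], [x, y, z], gripper], ...]. A call has 1 to 12 rows; each row shifts and turns the commanded pose from where the row before left it, along the tool's axes as they then stand; what a row does not reach is not made up. A row lasts 1/10 s, in which the tool goes at most 50 mm and 8.59 degrees, less where a joint would pass 70% of its speed; a pose out of reach is approached as far as the arm can. A call with a gripper value outside its range is refused whole. The fingers move at their own pace and stop on an object; FORCE is the grip in N (left out, the last holds). Time passes only in rows, so rows that do not move let the fingers close. It gives the time, the measured TCP pose, the force, the opening and the grip force at its end, in the units of the state.
- r.sense(): the state, without advancing time (a new reading comes with each control period).
- r.grab_frame(name): name is "side" or "top" or "wrist"; returns the picture (480x640x3 uint8, red, green, blue); there is no depth.
- r.camera_params(name): a dict with "fx", "fy", "cx", "cy" (pixels), "rvec" (rotation vector, rad) and "tvec" (3), from world to camera coordinates, as OpenCV has them; the wrist camera has in their place "hand_eye" (4x4, takes a point from camera to tool coordinates, whose origin is the TCP and whose axes are the flange's). Camera axes: x right, y down, z forward; pixel columns grow to the right and rows downward; lengths in mm; the calibration is good to about 2 mm. A picture is of the moment at which its call begins: read the wrist's pose just before it. camera_params takes no time and is no camera call.
- r.sign_off(): hands the job in; it is judged then, once.
The state is a dict: "clock": time; "qpos": joint angles; "qvel": joint speeds; "joint_efforts": joint torques, N m; "eef_pos": TCP position; "tcp_rot": TCP orientation; "contact_force": force on the tool from outside, world axes, zero at the start; "wrist_torque": the same for the moment, N m; "opening": opening from 0.0 (shut) to 1.0 (fully open); "grasp_force": force on a finger pad.
Only numpy, scipy, OpenCV 4.12 (cv2) and the standard library are available. Lean on these libraries where they do the work, as an engineer would, in place of code of your own. Each camera call takes 0.05 s, during which the arm holds its last target. There are 200 camera calls.

### The job

The aluminium tube block was put back the wrong way round in the dry-bath heater. Swing the latch open until it is well clear of the block, lift the block right out of its well, turn it half round so that the row of three wide wells lies next to the heater's control panel, lower it (do not drop it) into the well until it sits flush again, and swing the latch back over it to its stop. Leave the jar, the beaker and the timer where they stand.

Things in the scene. Friction and masses are not known exactly. Their poses are not given: they have to be found in the camera images.
- heater: grey dry-bath heater, fixed, 167 x 185 mm, flat top 66 mm high. Origin on the bench under the middle of its well; z up; -x points to its white sloping control panel with display and buttons (x = -59 to -107 mm, sloping down away from the well). The flat top round the well reaches to x = +-59 and y = +-92 mm.
- block: loose aluminium tube block, 88 (x) by 130 (y) by 40 mm high, 0.3 to 0.65 kg. Origin at the centre of its underside, z up. Three wide wells (20 mm) in a row on its +x side, five narrow ones (10 mm) on its -x side. It starts seated with its x along the heater's x, wide wells away from the panel; it must end half a turn from that. Seated, its top is flush with the heater's.
- wide_wells (a point): middle of the row of three wide wells, at block (28, 0, 40) mm, on its top surface
- post_top (a point): centre of the top of the lifting post, at block (0, 0, 74) mm. The post is dark and square, 26 x 26 mm (sides along block x and y), stands 34 mm above the middle of the block's flat top; grip it from above across either pair of sides.
- well_floor (a point): centre of the well's floor, at heater (0, 0, 26) mm. The well is a pocket 91 mm (x) by 133 mm (y), 40 mm deep, with upright walls and its mouth in the heater's top. The block fits either way round with 1.5 mm clearance on each side; the lowest 6 mm of the block taper in by 3 mm.
- latch_pivot (a point): upright pivot axis of the latch, at heater (0, -79.5, 66) mm, on the flat top beside the well
- latch (a joint): angle of the swing latch, rad. 0: closed, at its stop, arm towards heater +y over the edge of the block, holding it down. Grows as the peg is pushed to heater +x (away from the panel, clockwise from above); at 1.57 the arm points to heater +x. Clear of the block above 1.4; other stop at 1.9. Stays where it is left (about 2 N at the peg moves it). Starts at 0 to 0.15.
- latch_peg (a point): middle of the latch's upright black peg, 34 mm from the pivot, 14 mm diameter, from 75 to 99 mm above the bench. It stands on the end of the flat steel arm (14 mm wide, end radius 8 mm, 69 to 75 mm above the bench). With the latch closed, 25 mm are free between peg and lifting post.
- jar: glass jar with dark lid, 66 mm diameter, 90 mm high, bystander; origin at the centre of its underside
- beaker: glass beaker, 73 mm diameter, 97 mm high, bystander; origin at the centre of its underside
- kitchen_timer: flat white timer, 66 x 66 x 19 mm, bystander; origin at the centre of its underside
Things that resemble listed ones, but are neither listed nor needed, are in the scene too. What is shaped like the block but turquoise or yellow is not meant.

How it is judged:
By the outcome, as a careful person would: the job done as asked, in the order asked, and still so for the second after the job is handed in, with the robot touching nothing.
It also fails if it takes over 72 s, if anything falls off the work surface, if the arm or the gripper's body presses on something with over 40 N, if the wrist force passes 120 N, or if a joint passes its speed limit or range.

## Working session

There is one attempt and no reset: what is moved stays moved. The work goes in short steps, Python scripts to look and compute and a shell command to move; the robot and the scene stay as the last step left them, time stands still between calls to the robot, and variables do not carry over. Pictures are saved under pics/ and viewed, at most 10 in all, crops included, and the job is handed in when it is done.

```bash
mkdir -p pics; cat > h.py <<'E'
import numpy as np, cv2
from rig import r
from scipy.spatial.transform import Rotation as R
def cam(n, s=None):
    p=r.camera_params(n); K=np.array([[p['fx'],0,p['cx']],[0,p['fy'],p['cy']],[0,0,1.]])
    if 'rvec' in p:
        M=R.from_rotvec(np.ravel(p['rvec'])).as_matrix(); t=np.ravel(p['tvec'])
    else:
        s=s or r.sense(); T=np.eye(4); T[:3,:3]=R.from_euler('xyz',s['tcp_rot']).as_matrix(); T[:3,3]=s['eef_pos']
        C=np.linalg.inv(T@np.array(p['hand_eye'])); M=C[:3,:3]; t=C[:3,3]
    return K,M,t
def ray(c,uv):
    K,M,t=c; d=M.T@np.linalg.inv(K)@np.array([uv[0],uv[1],1.]); return -M.T@t, d/np.linalg.norm(d)
def onz(c,uv,z):
    o,d=ray(c,uv); return o+d*(z-o[2])/d[2]
def tri(c1,a,c2,b):
    o1,d1=ray(c1,a); o2,d2=ray(c2,b)
    x=np.linalg.lstsq(np.c_[d1,-d2],o2-o1,rcond=None)[0]
    p,q=o1+d1*x[0],o2+d2*x[1]; return (p+q)/2, np.linalg.norm(p-q)
def px(c,P):
    K,M,t=c; q=K@(M@np.asarray(P,float)+t); return q[:2]/q[2]
def snap(n,f):
    s=r.sense(); im=r.grab_frame(n)[:,:,::-1].copy(); cv2.imwrite('pics/'+f,im); return im,cam(n,s)
E
python3 - <<'E'
from h import *
print(r.sense())
for n in('side','top','wrist'):
    im,c=snap(n,n+'0.png'); print(n,-c[1].T@c[2],c[0][0,0])
E
```

```text
{'clock': 0.0, 'qpos': array([-1.15041341e+00,  3.53673097e-01,  1.63416006e+00,  6.21297862e-06,
        1.15518440e+00, -2.42679401e-03]), 'qvel': array([-0.00114311,  0.00075077, -0.00277346, -0.00051785,  0.00089611,
       -0.00114764]), 'joint_efforts': array([-9.95252558e-04, -6.05247474e+01, -3.42056394e+01,  3.69322015e-05,
        9.52644245e-03,  2.44294398e-05]), 'eef_pos': array([ 256.25452864, -569.55552497,  255.53497866]), 'tcp_rot': array([-3.14016777e+00, -9.13840806e-06,  4.22807195e-01]), 'contact_force': array([ 0.12146519, -0.39572069,  0.21489457]), 'wrist_torque': array([-0.03255423, -0.03188469,  0.00207145]), 'grasp_force': 0.0, 'opening': 0.9994548796306446}
side [ 729.29065323 -500.33001529 1128.71807976] 491.0297545526559
top [ 246.90514663  -10.72596603 1684.06554836] 621.8677644303503
wrist [ 316.46838068 -543.88624831  372.89035167] 365.4112620426608
```

View pics/top0.png

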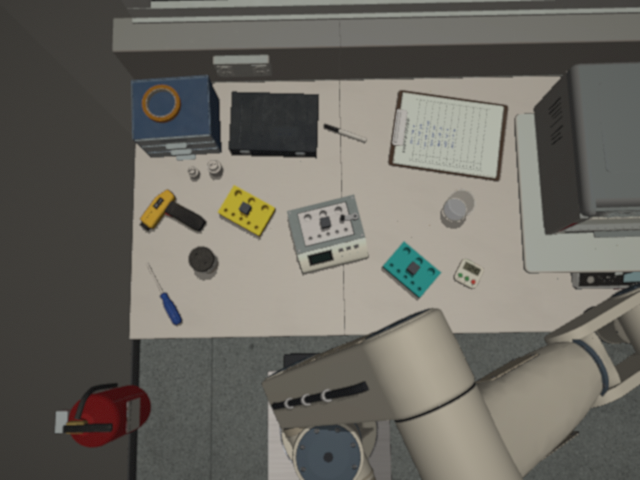

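View pics/side0.png

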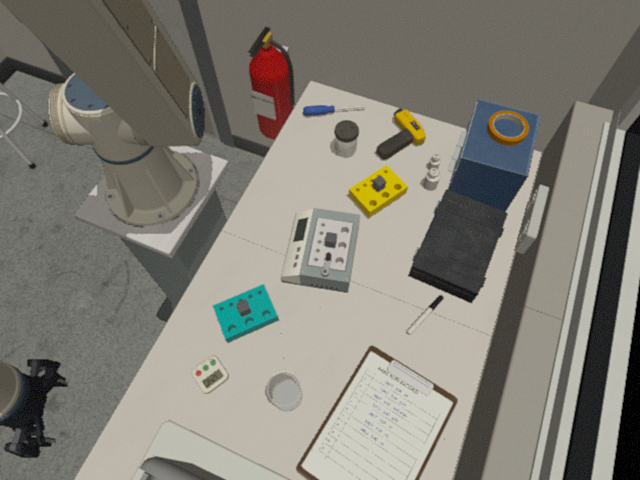

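The top view shows three block-shaped things: the aluminium one in the grey heater at (326,223), yellow at (247,211) and turquoise at (411,269). The aluminium one is meant: it is silver, seated in the heater, with the latch at (347,217). Panel faces the robot (down in the picture), jar (203,262), beaker (455,209), timer (467,273). Enlarged crop to confirm.

```bash
python3 - <<'E'
import cv2,numpy as np
a=cv2.imread('pics/top0.png')[185:285,275:380]; b=cv2.imread('pics/side0.png')[200:300,270:375]
f=lambda x:cv2.resize(x,(399,380),interpolation=cv2.INTER_CUBIC)
cv2.imwrite('pics/crop0.png',np.hstack([f(a),f(b)]))
E
```

```text
(no output)
```

View pics/crop0.png

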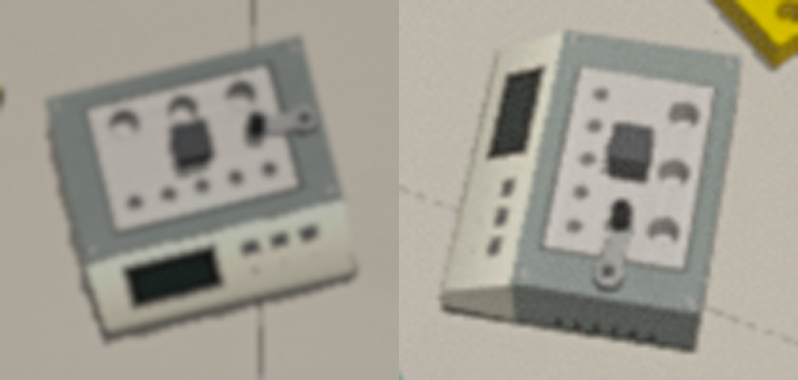

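The crop confirms it: the silver block, wide wells on the side away from the white panel, latch closed with its peg by the post. Now triangulate the block corners, post and peg.

```bash
python3 - <<'E'
from h import *
T,S=cam('top'),cam('side')
t=lambda u,v:(275+u/3.8-.5+.13,185+v/3.8-.37); s=lambda u,v:(270+(u-399)/3.8-.37,200+v/3.8-.37)
# order: (+x+y),(+x-y),(-x-y),(-x+y)
P=[]
for n,a,b in [('++',(88,107),(717,87)),('+-',(270,65),(690,270)),('--',(300,187),(542,248)),('-+',(115,230),(580,67)),('pivot',(304,119),(607,271)),('pegtop',(258,121),(622,207)),('posttop',(189,134),(633,138))]:
    a,b=t(*a),s(*b); 
    # try both
    p,e=tri(T,a,S,b); print(n,p.round(1),round(e,1)); P.append(p)
P=np.array(P)
print('centre',P[:4].mean(0)); x=(P[0]+P[1]-P[2]-P[3])/2; y=(P[0]+P[3]-P[1]-P[2])/2
print(np.linalg.norm(x),np.linalg.norm(y),np.arctan2(x[1],x[0]),np.arctan2(-y[0],y[1]))
E
```

```text
++ [561.9  70.6  71.5] 3.5
+- [591.8 -55.5  67. ] 7.3
-- [503.2 -75.8  66.2] 2.3
-+ [474.5  52.2  68.5] 0.7
pivot [548.7 -79.2  78.6] 2.2
pegtop [544.1 -46.5 102.1] 3.6
posttop [ 5.339e+02 -5.000e-01  1.053e+02] 0.0
centre [532.83215121  -2.10731954  68.2709737 ]
90.12031240396219 130.41567495895856 0.21669034810764704 0.2266513203542783
```

```bash
python3 -m jog '[[[0,0,0],[0.039,-0.0285,-0.004],1],[[0,0,0],[0.039,-0.0285,-0.004],1],[[0,0,0],[0.039,-0.0285,-0.004],1],[[0,0,0],[0.039,-0.0285,-0.004],1],[[0,0,0],[0.039,-0.0285,-0.004],1],[[0,0,0],[0.039,-0.0285,-0.004],1],[[0,0,0],[0.039,-0.0285,-0.004],1],[[0,0,0],[0.039,-0.0285,-0.004],1],[[0,0,0],[0.039,-0.0285,-0.004],1],[[0,0,0],[0.039,-0.0285,-0.004],1],[[0,0,0],[0.039,-0.0285,-0.004],1],[[0,0,0],[0.039,-0.0285,-0.004],1]]'
python3 -m jog '[[[0,0,-0.137],[0,0,0],-0.2],[[0,0,-0.137],[0,0,0],-0.2],[[0,0,-0.137],[0,0,0],-0.2],[[0,0,-0.137],[0,0,0],-0.2],[[0,0,-0.137],[0,0,0],-0.2],[[0,0,-0.137],[0,0,0],-0.2],[[0,0,-0.137],[0,0,0],-0.2],[[0,0,-0.137],[0,0,0],-0.2],[[0,0,-0.137],[0,0,0],-0.2],[[0,0,-0.137],[0,0,0],-0.2],[[0,0,0],[0,0,0],-0.2],[[0,0,0],[0,0,0],-0.2]]'
python3 - <<'E'
from h import *
print(r.sense()['qpos'],r.sense()['tcp_rot']); snap('wrist','w1.png')
E
```

```text
clock: 1.35
eef_pos: [543.4, -64.1, 304.4]
tcp_rot: [3.141, 0.0, 0.423]
contact_force: [0.5, -0.7, -0.1]
opening: 1.001
grasp_force: 0.0
clock: 2.55
eef_pos: [542.8, -66.1, 304.1]
tcp_rot: [-3.141, -0.0, 1.789]
contact_force: [0.6, -0.1, -0.5]
opening: 0.401
grasp_force: 0.0
[-1.23849445e-01  1.87115010e-01  1.74707187e+00 -1.99918282e-05
  1.20775926e+00 -3.41803781e-01] [-3.14125336e+00 -1.00877605e-04  1.78875775e+00]
```

View pics/w1.png

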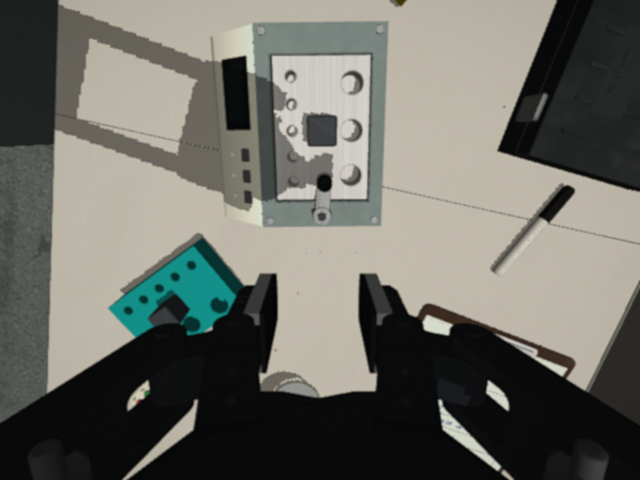

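Wrist view: heater top from (252,22) to (388,226), post top (321,130), peg (323,182), pivot (321,215), wide wells on the right (away from the panel). Now masks for exact numbers.

```bash
cat > meas.py <<'E'
from h import *
def blobs(im,lo,hi,roi,amin=20):
    x0,y0,x1,y1=roi; m=np.zeros(im.shape[:2],np.uint8)
    m[y0:y1,x0:x1]=cv2.inRange(cv2.cvtColor(im,cv2.COLOR_BGR2HSV),lo,hi)[y0:y1,x0:x1]
    cs,_=cv2.findContours(m,cv2.RETR_EXTERNAL,cv2.CHAIN_APPROX_NONE)
    return [(cv2.contourArea(c),cv2.minAreaRect(c),cv2.boundingRect(c)) for c in cs if cv2.contourArea(c)>=amin]
E
python3 - <<'E'
from meas import *
im=cv2.imread('pics/w1.png'); hsv=cv2.cvtColor(im,cv2.COLOR_BGR2HSV)
for p in [(320,40),(378,120),(262,120),(321,130),(323,182),(360,110),(321,215),(300,190),(420,120)]: print(p,hsv[p[1],p[0]])
print('heater');[print(b) for b in blobs(im,(70,15,40),(110,255,255),(240,5,420,240),500)]
print('dark');[print(b) for b in blobs(im,(0,0,0),(179,255,75),(300,100,345,200))]
for y in (90,115,165): print(y,im[y,262:280].mean(1).astype(int),im[y,364:392].mean(1).astype(int))
for x in (300,345): print(x,im[15:60,x].mean(1).astype(int),im[192:232,x].mean(1).astype(int))
E
```

```text
(320, 40) [ 71  21 131]
(378, 120) [ 72  20 129]
(262, 120) [75 21 73]
(321, 130) [102  19  67]
(323, 182) [ 0  0 11]
(360, 110) [ 19  13 212]
(321, 215) [102  20  65]
(300, 190) [ 18  16 210]
(420, 120) [ 20  28 192]
heater
(670.0, ((321.5, 130.0), (28.0, 27.0), 90.0), (308, 116, 28, 29))
(9905.5, ((320.6740417480469, 123.79796600341797), (202.5389404296875, 133.03785705566406), 89.32596588134766), (253, 22, 134, 204))
dark
(201.0, ((323.6176452636719, 182.0294189453125), (14.794672966003418, 17.70509910583496), 14.03624439239502), (316, 173, 16, 19))
(819.0, ((321.0, 130.0), (30.0, 28.0), 90.0), (307, 115, 29, 31))
90 [ 69  70  69  69  69  69  68  63  55  44  54  87 110 118 118 116 114 115] [208 206 204 203 191 149  97  88 110 125 129 128 128 127 127 126 125 125
 125 126 125 140 166 180 182 181 182 181]
115 [ 69  69  69  69  69  69  68  67  64  54  43  54  91 134 180 200 197 189] [208 207 204 197 167 109  85 103 120 126 126 125 125 126 124 125 124 124
 122 123 138 167 181 182 182 183 183 182]
165 [ 67  68  69  68  68  68  68  67  67  67  65  55  44  59  95 115 117 116] [209 207 195 150  95  84 106 119 123 124 123 124 123 124 123 123 123 122
 134 160 178 183 184 183 184 183 183 183]
300 [177 177 177 177 177 177 168 144 126 123 124 124 124 124 124 125 124 125
 124 125 126 125 125 125 126 125 125 125 125 125 127 128 127 127 129 129
 127 119 105 100 131 183 202 202 200] [202 202 202 202 202 202 186 134  80  84 110 124 128 128 128 128 128 127
 126 126 125 126 125 126 125 126 126 126 127 127 128 128 127 130 147 175
 185 183 183 184]
345 [177 177 177 177 177 170 151 131 124 124 125 124 125 124 124 125 126 125
 126 126 126 126 126 127 125 124 124 123 124 124 124 124 125 126 125 124
 120 105  89 106 160 193 200 200 200] [207 207 207 207 207 207 183 110  70  94 113 122 124 124 123 122 122 122
 122 123 123 123 124 124 125 125 125 126 126 127 127 127 129 139 160 180
 184 184 184 184]
```

```bash
python3 - <<'E'
from h import *
s=r.sense(); c=cam('wrist',s); z=66
print('cam',-c[1].T@c[2],'axis',c[1][2])
g=lambda uv,z=66:onz(c,uv,z)[:2]
# block gap lines
lines={'+x':[(370.5,90),(369.8,115),(368.6,165)],'-x':[(271,90),(272,115),(274,165)],'+y':[(300,53.7),(345,52.5)],'-y':[(300,200.4),(345,199.8)],
'H+x':[(385.3,90),(384.3,115),(382.5,165)],'H+y':[(300,22.5),(345,21.5)],'H-y':[(300,226.4),(345,225)]}
L={}
for k,v in lines.items():
    P=np.array([g(p) for p in v]); m=P.mean(0); d=P[-1]-P[0]; d/=np.linalg.norm(d); L[k]=(m,d); print(k,m.round(1),np.degrees(np.arctan2(d[1],d[0])).round(1))
def X(a,b):
    A=np.c_[L[a][1],-L[b][1]]; t=np.linalg.solve(A,L[b][0]-L[a][0]); return L[a][0]+t[0]*L[a][1]
q={k:X(*k) for k in [('+x','+y'),('+x','-y'),('-x','-y'),('-x','+y')]}
Q=np.array(list(q.values())); print(Q.round(1),'centre',Q.mean(0)); x=(Q[0]+Q[1]-Q[2]-Q[3])/2; y=(Q[0]+Q[3]-Q[1]-Q[2])/2
print(np.linalg.norm(x),np.linalg.norm(y),np.arctan2(x[1],x[0]),np.arctan2(-y[0],y[1]))
print('post100',g((321.5,130),100),'peg top99',g((323.6,182),95),'pivot',g((321,215.5),75))
E
```

```text
cam [527.27467853  -2.23915716 421.41277148] axis [ 0.05797584 -0.25893198 -0.96415405]
+x [573.9  12.6] -76.8
-x [485.1  -7.2] -77.0
+y [517.5  62.2] 13.9
-y [546.8 -67.4] 13.3
H+x [587.   15.5] -76.9
H+y [512.   86.4] 13.7
H-y [552.5 -92.9] 14.4
[[559.8  72.7]
 [590.2 -57.1]
 [501.6 -78.1]
 [471.7  50.8]] centre [530.79788902  -2.89965926]
90.91083991512758 132.81974268668773 0.2378772640232501 0.2289739304463867
post100 [530.77158573  -2.42517581] peg top99 [542.52951378 -45.80687297] pivot [548.22122069 -80.85976733]
```

```bash
python3 -m jog '[[[0,0,-0.015],[0.019,0.004,0],-0.2],[[0,0,0],[0,0,0.04],-0.2],[[0,0,0],[0,0,0.04],-0.2],[[0,0,0],[0,0,0.03],-0.2],[[0,0,0],[0,0,0.02],-0.2],[[0,0,0],[0,0,0],-0.2],[[0,0,0],[0,0,0],-0.2]]' 20
python3 - <<'E'
from meas import *
im,c=snap('wrist','w2.png')
print([b[1:] for b in blobs(im,(0,0,0),(179,255,75),(200,0,460,330),100)])
print(px(c,[542.3,-46.2,99]),px(c,[530.8,-2.6,100]),px(c,[549.2,-80.2,75]))
E
```

```text
clock: 3.3
eef_pos: [542.8, -46.7, 174.6]
tcp_rot: [-3.141, -0.0, 1.806]
contact_force: [1.0, 0.5, 0.6]
opening: 0.399
grasp_force: 0.0
[(((391.0, 301.5), (55.0, 64.0), 90.0), (359, 274, 65, 56)), (((245.0, 301.4999694824219), (63.99999237060547, 54.99999237060547), -0.0), (213, 274, 65, 56)), (((207.66897583007812, 254.52761840820312), (17.771732330322266, 9.384140968322754), 85.2363510131836), (203, 246, 11, 18)), (((320.0, 244.5), (35.0, 22.0), 90.0), (309, 227, 23, 36)), (((362.9000549316406, 233.300048828125), (16.54690170288086, 28.174455642700195), 63.43495178222656), (347, 220, 28, 23)), (((205.5, 225.5), (19.0, 9.0), 90.0), (201, 216, 10, 20)), (((204.0, 195.0), (18.0, 8.0), 90.0), (200, 186, 9, 19)), (((369.41632080078125, 166.948486328125), (15.067801475524902, 30.528675079345703), 31.607501983642578), (355, 150, 24, 28)), (((317.0, 167.5), (51.0, 48.0), 90.0), (293, 142, 49, 52)), (((373.5245666503906, 85.8919677734375), (32.21953582763672, 16.79928970336914), 57.80426788330078), (358, 74, 25, 31)), (((235.1542510986328, 161.6767578125), (228.58270263671875, 40.11450958251953), 82.42256927490234), (226, 46, 44, 230)), (((204.5, 102.0), (112.0, 9.0), 90.0), (200, 46, 10, 113))]
[319.25656911 250.28016935] [317.4849538  168.76037719] [317.09203816 289.38479351]
```

View pics/w2.png

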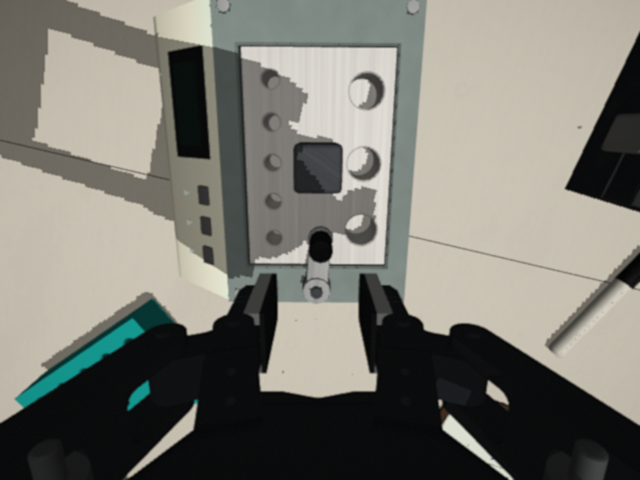

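Second wrist view: post top centre (317,168), pivot (316,290), peg (320,245), within 1.5 px of prediction. Descend over the peg and grip lightly.

```bash
python3 - <<'E'
from h import *
s1=dict(eef_pos=[542.8,-66.1,304.1],tcp_rot=[-3.1413,-.0001,1.7888]); a,b=cam('wrist',s1),cam('wrist')
for n,u,v in[('post',(321.5,130),(317,167.5)),('pivot',(321,215.5),(316.3,290)),('+x+y block corner',(370.8,53),(398,45.5)),('+x-y',(368.2,200),(387,265))]: print(n,tri(a,u,b,v))
E
python3 -m jog '[[[0,0,0],[0,0,0.03],-0.2],[[0,0,0],[0,0,0.025],-0.2],[[0,0,0],[0,0,0.01],-0.2],[[0,0,0],[0,0,0.005],-0.2],[[0,0,0],[0,0,0],-1],[[0,0,0],[0,0,0],-1],[[0,0,0],[0,0,0],-1],[[0,0,0],[0,0,0],-1]]' 20
```

```text
post (array([530.92758023,  -2.43533735,  97.50114036]), np.float64(0.3820924425886407))
pivot (array([548.6635022 , -80.22776556,  77.30253671]), np.float64(1.3666146699342714))
+x+y block corner (array([558.33705196,  68.67387188,  78.99477404]), np.float64(0.4647776619640938))
+x-y (array([591.28168689, -57.18962106,  65.85124261]), np.float64(1.2996871163000354))
clock: 4.15
eef_pos: [543.5, -46.6, 105.3]
tcp_rot: [3.14, 0.001, 1.808]
contact_force: [0.3, 0.9, 3.6]
opening: 0.151
grasp_force: 21.8
```

```bash
python3 -m jog '[[[0,0,0],[-0.0008,0.0055,0],-1],[[0,0,0],[-0.0018,0.0055,0],-1],[[0,0,0],[-0.0025,0.0048,0],-1],[[0,0,0],[-0.0032,0.0044,0],-1],[[0,0,0],[-0.0039,0.0038,0],-1],[[0,0,0],[-0.0047,0.0033,0],-1],[[0,0,0],[-0.0049,0.0023,0],-1],[[0,0,0],[-0.0052,0.0015,0],-1],[[0,0,0],[-0.0057,0.0007,0],-1],[[0,0,0],[-0.0054,-0.0003,0],-1],[[0,0,0],[0,0,0],-1],[[0,0,0],[0,0,0],-1]]'
```

```text
clock: 5.35
eef_pos: [583.5, -76.2, 104.9]
tcp_rot: [3.139, 0.0, 1.807]
contact_force: [5.9, 2.1, -1.3]
opening: 0.152
grasp_force: 21.9
```

```bash
python3 -m jog '[[[0,0,0],[0,0,0],-0.2],[[0,0,0],[0,0,0],-0.2],[[0,0,0],[0,0,-0.01],-0.2],[[0,0,0],[0,0,-0.03],-0.2],[[0,0,0],[0,0,-0.04],0.4],[[0,0,0],[0,0,-0.04],0.4],[[0,0,0],[0,0,-0.03],0.4]]'
python3 -m jog '[[[0,0,0.143],[0,0,0],0.4],[[0,0,0.143],[0,0,0],0.4],[[0,0,0.143],[0,0,0],0.4],[[0,0,0.143],[0,0,0],0.4],[[0,0,0.143],[0,0,0],0.4],[[0,0,0.143],[0,0,0],0.4],[[0,0,0.143],[0,0,0],0.4],[[0,0,0.143],[0,0,0],0.4],[[0,0,0.143],[0,0,0],0.4],[[0,0,0.143],[0,0,0],0.4],[[0,0,0.143],[0,0,0],0.4],[[0,0,0],[0,0,0],0.4]]'
python3 -m jog '[[[0,0,0],[-0.0115,-0.028,0],0.4],[[0,0,0],[-0.0115,-0.028,0],0.4],[[0,0,0],[-0.0115,-0.028,0],0.4],[[0,0,0],[0,0,0],0.4],[[0,0,0],[0,0,0],0.4],[[0,0,0],[0,0,0],0.4]]'
python3 - <<'E'
from meas import *
im,c=snap('wrist','w3.png'); print(r.sense()['qpos'])
print([b[1:] for b in blobs(im,(0,0,0),(179,255,75),(100,0,560,330),100)])
print(px(c,[530.8,-2.5,100]),px(c,[583,-76,99]))
E
```

```text
clock: 6.05
eef_pos: [582.4, -76.4, 257.6]
tcp_rot: [3.14, 0.001, 1.808]
contact_force: [-0.1, -0.1, -0.0]
opening: 0.7
grasp_force: 0.0
clock: 7.25
eef_pos: [581.9, -76.3, 254.9]
tcp_rot: [3.141, 0.0, 0.233]
contact_force: [0.4, 0.5, 0.9]
opening: 0.7
grasp_force: 0.0
clock: 7.85
eef_pos: [529.7, -3.1, 254.7]
tcp_rot: [3.141, -0.001, 0.237]
contact_force: [-0.2, 0.3, 0.1]
opening: 0.701
grasp_force: 0.0
[-8.84273544e-03  2.06585164e-01  1.83852105e+00 -3.05668495e-04
  1.09593236e+00  1.32643253e+00]
[(((505.2500305175781, 318.25), (16.26345443725586, 18.384775161743164), 45.0), (496, 310, 20, 17)), (((449.0, 303.5), (51.0, 116.0), 90.0), (391, 278, 117, 52)), (((240.0, 303.0), (52.0, 148.0), 90.0), (166, 277, 149, 53)), (((287.4471435546875, 254.68313598632812), (151.16561889648438, 34.13087463378906), 0.5846304297447205), (212, 237, 152, 36)), (((315.0, 213.0), (38.0, 32.0), 90.0), (299, 194, 33, 39)), (((407.80780029296875, 206.43130493164062), (34.655208587646484, 104.18882751464844), 1.6683374643325806), (389, 154, 38, 105)), (((155.7178192138672, 144.17820739746094), (9.78000545501709, 95.05602264404297), 39.289405822753906), (122, 108, 68, 71)), (((141.9319610595703, 98.76331329345703), (13.076925277709961, 18.230770111083984), 22.61986541748047), (136, 91, 16, 17)), (((106.5, 64.0), (20.0, 13.0), 90.0), (100, 54, 14, 21)), (((552.4999389648438, 46.499996185302734), (40.99999237060547, 12.999998092651367), 90.0), (546, 26, 14, 42))]
[315.11661695 216.79262649] [427.68992085 172.60733869]
```

View pics/w3.png

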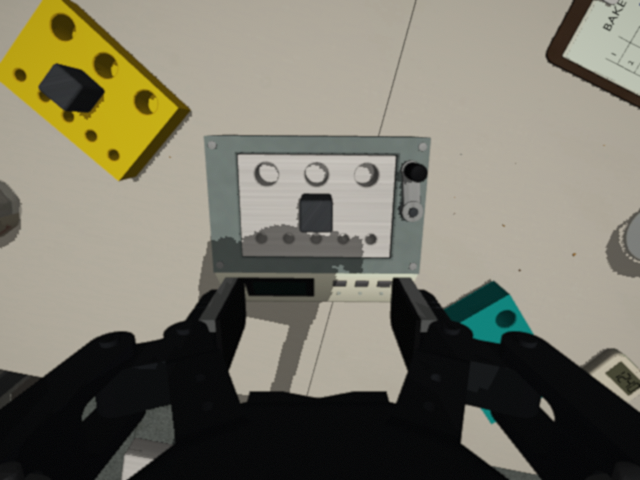

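Post top at about (316,211), latch pivot (412,211), peg (415,172): latch open but maybe short of 1.6; measure both more exactly.

```bash
python3 - <<'E'
from meas import *
im=cv2.imread('pics/w3.png'); s=r.sense(); print(s['eef_pos'],s['tcp_rot']); c=cam('wrist',s)
print('post col',im[188:240,322].mean(1).astype(int)); print('post row',im[205,292:340].mean(1).astype(int))
print('far gap',im[146:162,350].mean(1).astype(int),'near gap',im[245:280,380].mean(1).astype(int),'H far',im[128:146,350].mean(1).astype(int))
print('gaps row',im[185,228:246].mean(1).astype(int),im[225,386:400].mean(1).astype(int),im[185,386:400].mean(1).astype(int))
print('peg');[print(b[1:]) for b in blobs(im,(0,0,0),(179,255,40),(399,150,435,190),30)]
for k,P in dict(pivot=[549.2,-80.2,75],wfar=[574.9,10,66],c0=[530.8,-2.7,66]).items(): print(k,px(c,P))
print(onz(c,(412,211.5),75),onz(c,(415,172),99))
E
```

```text
[529.71076727  -3.27052504 254.51953055] [ 3.14119476e+00 -4.71814676e-04  2.35660841e-01]
post col [186 183 181 181 168 117  51  22  21  23  23  26  37  50  56  57  57  59
  56  56  56  55  56  55  55  56  56  56  56  57  55  57  56  55  56  55
  57  57  57  57  57  56  52  64 121 175 173 126  93  86  84  85]
post row [182 182 183 183 170 135  97  64  48  51  58  59  59  59  59  58  58  58
  57  57  57  58  58  58  58  60  60  60  59  57  59  57  57  57  56  56
  57  56  51  49  89 150 180 183 183 182 182 182]
far gap [112 112 111 112 113 110  98  78  76 119 173 189 190 191 192 193] near gap [182 180 179 178 181 183 183 184 185 187 187 167 113  80  93 104 111 113
 113 113 113 113 113 115 114 115 114 118 147 186 197 196 195 194 185] H far [170 170 170 170 170 170 161 129  92  98 110 111 110 111 112 112 112 112]
gaps row [114 114 115 115 115 115 116 112 103  88 100 149 176 181 181 181 180 180] [185 184 185 185 169 113  61  70  86 100 111 114 113 113] [181 181 181 180 181 182 176 145  88  57  73  92 103  96]
peg
(((414.9412536621094, 171.73529052734375), (22.55581283569336, 16.97749137878418), 14.03624439239502), (404, 163, 23, 19))
pivot [411.35359339 210.08218183]
wfar [312.91463967 152.78584029]
c0 [315.47008274 207.55770893]
[548.17391021 -81.08367216  75.        ] [581.06987449 -66.81259472  99.        ]
```

The post and well agree with the estimate within 1 mm, but the latch stands at only about 1.46: the peg slid along the pads. I'll take it again with the pads across heater y and swing it further.

```bash
python3 -m jog '[[[0,0,0],[0.017,0.038,0],-0.2],[[0,0,0],[0.0174,0.038,0],-0.2],[[0,0,0],[0,0,0.04],-0.2],[[0,0,0],[0,0,0.04],-0.2],[[0,0,0],[0,0,0.035],-0.2],[[0,0,0],[0,0,0.02],-0.2],[[0,0,0],[0,0,0.01],-0.2],[[0,0,0],[0,0,0.005],-0.2],[[0,0,0],[0,0,0],-1],[[0,0,0],[0,0,0],-1],[[0,0,0],[0,0,0],-1],[[0,0,0],[0,0,0],-1]]' 20
```

```text
clock: 9.1
eef_pos: [580.9, -68.7, 105.1]
tcp_rot: [3.141, -0.002, 0.235]
contact_force: [1.9, -1.6, -1.2]
opening: 0.153
grasp_force: 21.5
```

```bash
python3 -m jog '[[[0,0,0],[0,0.003,0],-1],[[0,0,0],[0,0.003,0],-1],[[0,0,0],[0,0.0033,0],-1],[[0,0,0],[0,0,0],-1],[[0,0,0],[0,0,0],-0.2],[[0,0,0],[0,0,0],-0.2],[[0,0,0],[0,0,-0.02],-0.2],[[0,0,0],[0,0,-0.03],-0.2],[[0,0,0],[0,0,-0.03],0.2],[[0,0,0],[-0.016,-0.04,-0.01],0.2],[[0,0,0],[-0.0175,-0.045,0],0.2],[[0,0,0],[0,0,0],0.2]]'
python3 - <<'E'
from meas import *
im,c=snap('wrist','w4.png'); s=r.sense(); print(s['eef_pos'],s['tcp_rot'])
for p in blobs(im,(0,0,0),(179,255,40),(380,100,470,240),30): print(p[1:])
for th in (1.45,1.6,1.7,1.75): 
    a=np.pi/2+.233-th; print(th,px(c,[549+34*np.cos(a),-80.3+34*np.sin(a),99]),px(c,[549+34*np.cos(a),-80.3+34*np.sin(a),75]))
E
```

```text
clock: 10.3
eef_pos: [526.6, 0.2, 194.6]
tcp_rot: [-3.14, 0.002, 0.237]
contact_force: [0.1, 0.5, 0.3]
opening: 0.603
grasp_force: 0.0
[528.44032026  -1.20214738 194.69872629] [-3.14141644e+00  4.94539468e-04  2.37331996e-01]
(((457.5, 179.5), (23.0, 23.0), 90.0), (446, 168, 24, 24))
1.45 [452.01079304 180.49240893] [438.87936442 175.3733194 ]
1.6 [460.79992166 180.13102744] [446.80261852 175.04603895]
1.7 [466.570627   180.61906987] [452.01151622 175.48775073]
1.75 [469.40491044 181.08018351] [454.57215609 175.90515911]
```

```bash
python3 -m jog '[[[0,0,0],[0,0,0],0.2],[[0,0,0],[0,0,0],0.2]]'; python3 - <<'E'
from meas import *
im,c=snap('wrist','w5.png')
for p in blobs(im,(0,0,0),(179,255,40),(380,100,490,240),30): print(p[1:])
q=lambda P:tuple(int(round(8*v)) for v in px(c,P))
for th,col in ((1.45,(0,0,255)),(1.7,(0,200,0))):
    a=np.pi/2+.233-th
    for z in(75,99): cv2.circle(im,q([549+34*np.cos(a),-80.3+34*np.sin(a),z]),16,col,1,shift=3)
cv2.circle(im,q([549,-80.3,75]),16,(255,0,0),1,shift=3); cv2.circle(im,q([530.8,-2.6,100]),16,(255,0,255),1,shift=3)
cv2.imwrite('pics/c5.png',cv2.resize(im[120:300,220:490],None,fx=2.9,fy=2.9,interpolation=cv2.INTER_CUBIC))
E
```

```text
clock: 10.55
eef_pos: [530.7, -3.3, 194.4]
tcp_rot: [3.141, -0.0, 0.234]
contact_force: [0.1, -0.4, 0.3]
opening: 0.597
grasp_force: 0.0
(((453.6232604980469, 184.17123413085938), (32.186317443847656, 21.1844482421875), 20.556045532226562), (438, 173, 32, 24))
```

View pics/c5.png

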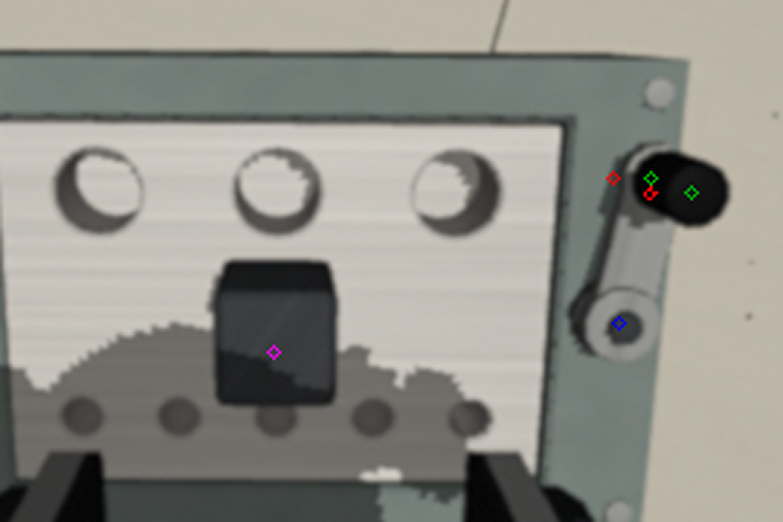

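Latch now at about 1.7 (green markers sit on the peg) and the post mark is centred at crop (274,352). Go down and grip the post.

```bash
python3 -m jog '[[[0,0,0],[0,0,0.03],0.2],[[0,0,0],[0,0,0.03],0.2],[[0,0,0],[0,0,0.02],0.2],[[0,0,0],[0,0,0.01],0.2],[[0,0,0],[0,0,0.006],0.2],[[0,0,0],[0,0,0],0.2],[[0,0,0],[0,0,0],-1],[[0,0,0],[0,0,0],-1],[[0,0,0],[0,0,0],-1],[[0,0,0],[0,0,0],-1]]' 70
```

```text
clock: 11.6
eef_pos: [530.9, -2.7, 99.4]
tcp_rot: [3.141, -0.002, 0.235]
contact_force: [-1.2, 0.1, 7.1]
opening: 0.284
grasp_force: 70.1
```

```bash
python3 -m jog '[[[0,0,0],[0,0,-0.003],-1],[[0,0,0],[0,0,-0.005],-1],[[0,0,0],[0,0,-0.008],-1],[[0,0,0],[0,0,-0.008],-1],[[0,0,0],[0,0,-0.008],-1],[[0,0,0],[0,0,-0.008],-1],[[0,0,0],[0,0,-0.015],-1],[[0,0,0],[0,0,-0.02],-1],[[0,0,0],[0,0,-0.02],-1],[[0,0,0],[0,0,-0.015],-1],[[0,0,0],[0,0,-0.01],-1],[[0,0,0],[0,0,0],-1]]'
```

```text
clock: 12.8
eef_pos: [530.8, -2.7, 219.8]
tcp_rot: [3.141, -0.003, 0.235]
contact_force: [-0.6, -0.5, -3.5]
opening: 0.29
grasp_force: 69.0
```

```bash
python3 -m jog '[[[0,0,-0.131],[0,0,0],-1],[[0,0,-0.131],[0,0,0],-1],[[0,0,-0.131],[0,0,0],-1],[[0,0,-0.131],[0,0,0],-1],[[0,0,-0.131],[0,0,0],-1],[[0,0,-0.131],[0,0,0],-1],[[0,0,-0.131],[0,0,0],-1],[[0,0,-0.131],[0,0,0],-1],[[0,0,-0.131],[0,0,0],-1],[[0,0,-0.131],[0,0,0],-1],[[0,0,-0.131],[0,0,0],-1],[[0,0,-0.131],[0,0,0],-1]]'
python3 -m jog '[[[0,0,-0.131],[0,0,0],-1],[[0,0,-0.131],[0,0,0],-1],[[0,0,-0.131],[0,0,0],-1],[[0,0,-0.131],[0,0,0],-1],[[0,0,-0.131],[0,0,0],-1],[[0,0,-0.131],[0,0,0],-1],[[0,0,-0.131],[0,0,0],-1],[[0,0,-0.131],[0,0,0],-1],[[0,0,-0.131],[0,0,0],-1],[[0,0,-0.131],[0,0,0],-1],[[0,0,-0.131],[0,0,0],-1],[[0,0,-0.131],[0,0,0],-1]]'
python3 -m jog '[[[0,0,0],[0,0,0],-1],[[0,0,0],[0,0,0],-1],[[0,0,0],[0,0,0],-1]]'
python3 - <<'E'
from meas import *
im,c=snap('wrist','w6.png'); s=r.sense(); print(s['eef_pos'],s['tcp_rot'],s['qpos'])
snap('top','t6.png'); 
E
```

```text
clock: 14.0
eef_pos: [529.4, -2.7, 217.3]
tcp_rot: [-3.14, -0.0, 1.812]
contact_force: [-0.4, -0.5, -4.1]
opening: 0.288
grasp_force: 68.9
clock: 15.2
eef_pos: [529.5, -2.7, 217.3]
tcp_rot: [3.141, -0.002, -2.899]
contact_force: [-0.9, -0.1, -3.0]
opening: 0.29
grasp_force: 68.9
clock: 15.5
eef_pos: [529.9, -2.7, 217.9]
tcp_rot: [3.141, -0.001, -2.907]
contact_force: [-0.1, -0.2, -2.9]
opening: 0.289
grasp_force: 68.9
[529.91629043  -2.68572022 218.04144337] [ 3.14146649e+00 -3.90472185e-04 -2.90675259e+00] [-7.91590652e-03  2.48546975e-01  1.87395046e+00  3.35803872e-05
  1.01950457e+00 -1.81356986e+00]
```

View pics/w6.png

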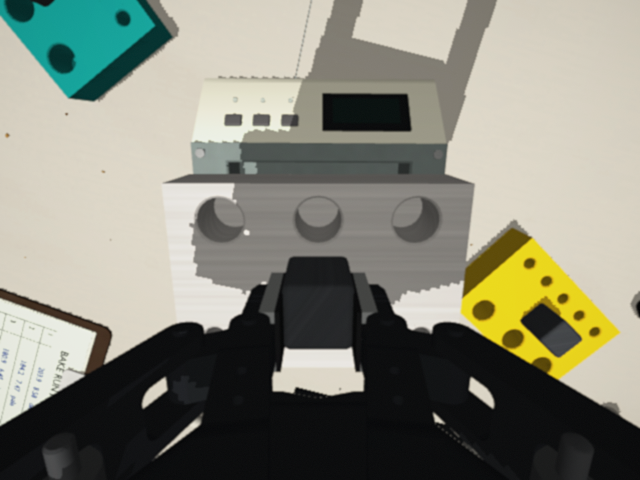

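Wrist view: the row of wide wells (220/318/416, 218) now faces the panel; block held level. Lower to just above the mouth and check the pose.

```bash
python3 -m jog '[[[0,0,0],[0,0,0.01],-1],[[0,0,0],[0,0,0.02],-1],[[0,0,0],[0,0,0.02],-1],[[0,0,0],[0,0,0.015],-1],[[0,0,0],[0,0,0.007],-1],[[0,0,0],[0,0,0],-1],[[0,0,0],[0,0,0],-1],[[0,0,0],[0,0,0],-1]]'
python3 - <<'E'
from h import *
im,c=snap('wrist','w7.png'); s=r.sense(); print(s['eef_pos'],s['tcp_rot'])
E
```

```text
clock: 16.4
eef_pos: [530.6, -2.7, 147.0]
tcp_rot: [-3.141, 0.001, -2.905]
contact_force: [0.4, 0.0, -3.1]
opening: 0.293
grasp_force: 68.9
[530.60213893  -2.72132846 147.06479629] [-3.14124116e+00  1.40074679e-03 -2.90449302e+00]
```

```bash
python3 -m jog '[[[0,0,0.003],[0,0,0.004],-1],[[0,0,0],[0,0,0.003],-1],[[0,0,0],[0,0,0.002],-1],[[0,0,0],[0,0,0.002],-1],[[0,0,0],[0,0,0.002],-1],[[0,0,0],[0,0,0.002],-1],[[0,0,0],[0,0,0.002],-1],[[0,0,0],[0,0,0.002],-1],[[0,0,0],[0,0,0.002],-1],[[0,0,0],[0,0,0],-1]]'
```

```text
clock: 17.45
eef_pos: [531.2, -2.6, 125.4]
tcp_rot: [-3.141, 0.002, -2.908]
contact_force: [5.5, 2.4, -3.2]
opening: 0.294
grasp_force: 69.3
```

```bash
python3 -m jog '[[[0,0,0],[-0.0006,0,0.002],-1],[[0,0,0],[0,0,0.003],-1],[[0,0,0],[0,0,0.003],-1],[[0,0,0],[0,0,0.003],-1],[[0,0,0],[0,0,0.003],-1],[[0,0,0],[0,0,0.003],-1],[[0,0,0],[0,0,0.002],-1],[[0,0,0],[0,0,0.002],-1],[[0,0,0],[0,0,0.002],-1],[[0,0,0],[0,0,0],-1],[[0,0,0],[0,0,0],-1]]'
```

```text
clock: 18.55
eef_pos: [531.4, -2.5, 102.2]
tcp_rot: [-3.141, 0.002, -2.908]
contact_force: [6.2, 1.8, -3.7]
opening: 0.293
grasp_force: 69.3
```

```bash
python3 -m jog '[[[0,0,0],[-0.0004,0,0.001],-1],[[0,0,0],[0,0,0.001],-1],[[0,0,0],[0,0,0.001],-1],[[0,0,0],[0,0,0],-1],[[0,0,0],[0,0,0],-1]]'
```

```text
clock: 19.05
eef_pos: [531.6, -2.4, 99.5]
tcp_rot: [-3.141, 0.001, -2.908]
contact_force: [5.5, 1.2, 2.6]
opening: 0.294
grasp_force: 70.1
```

```bash
python3 -m jog '[[[0,0,0],[0,0,0.0007],-1],[[0,0,0],[0,0,0],-1],[[0,0,0],[0,0,0],0.2],[[0,0,0],[0,0,0],0.2],[[0,0,0],[0,0,0],0.2],[[0,0,0],[0,0,-0.005],0.2],[[0,0,0],[0,0,-0.02],0.2],[[0,0,0],[0,0,-0.035],0.2],[[0,0,0],[0,0,-0.04],0.2],[[0,0,0],[0,0,0],0.2],[[0,0,0],[0,0,0],0.2],[[0,0,0],[0,0,0],0.2]]'
python3 - <<'E'
from h import *
im,c=snap('wrist','w8.png')
q=lambda P:tuple(int(round(8*v)) for v in px(c,P))
C=np.array([530.8,-2.8]); A=np.array([[np.cos(.233),-np.sin(.233)],[np.sin(.233),np.cos(.233)]])
for a,b in((1,1),(1,-1),(-1,-1),(-1,1)): cv2.circle(im,q([*(C+A@[45.5*a,66.5*b]),66]),16,(0,0,255),1,shift=3)
cv2.imwrite('pics/c8.png',im)
E
```

```text
clock: 20.25
eef_pos: [530.1, -2.5, 197.6]
tcp_rot: [3.141, -0.002, -2.907]
contact_force: [0.5, 0.1, -1.0]
opening: 0.601
grasp_force: 0.0
```

View pics/c8.png

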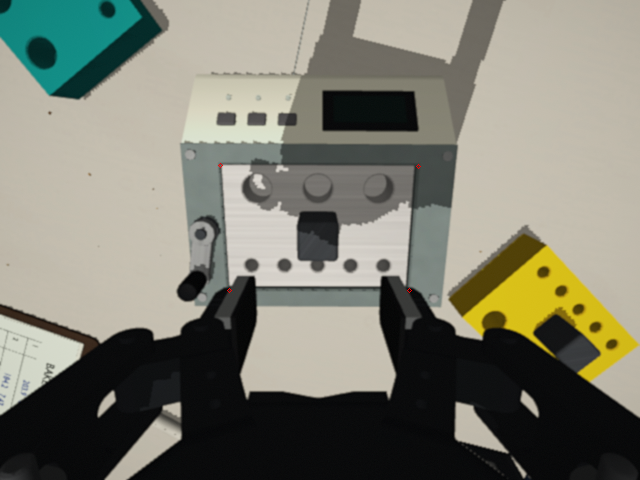

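The block sits flush in the pocket with the wide wells (257/318/378, 187) next to the panel; latch still open, peg (190,286). Now turn back and fetch the peg.

```bash
python3 -m jog '[[[0,0,0.136],[0,0,0],0],[[0,0,0.136],[0,0,0],0],[[0,0,0.136],[0,0,0],0],[[0,0,0.136],[0,0,0],0],[[0,0,0.136],[0,0,0],0],[[0,0,0.136],[0,0,0],0],[[0,0,0.136],[0,0,0],0],[[0,0,0.136],[0,0,0],0],[[0,0,0.136],[0,0,0],0],[[0,0,0.136],[0,0,0],0],[[0,0,0.136],[0,0,0],0],[[0,0,0.136],[0,0,0],0]]'
python3 -m jog '[[[0,0,0.136],[0,0,0],-0.2],[[0,0,0.136],[0,0,0],-0.2],[[0,0,0.136],[0,0,0],-0.2],[[0,0,0.136],[0,0,0],-0.2],[[0,0,0.136],[0,0,0],-0.2],[[0,0,0.136],[0,0,0],-0.2],[[0,0,0.136],[0,0,0],-0.2],[[0,0,0.136],[0,0,0],-0.2],[[0,0,0.136],[0,0,0],-0.2],[[0,0,0.136],[0,0,0],-0.2],[[0,0,0.136],[0,0,0],-0.2],[[0,0,0.136],[0,0,0],-0.2]]'
python3 -m jog '[[[0,0,0],[0,0,0],-0.2],[[0,0,0],[0,0,0],-0.2],[[0,0,0],[0,0,0],-0.2]]'
```

```text
clock: 21.5
eef_pos: [530.2, -2.5, 197.1]
tcp_rot: [-3.139, -0.0, 1.738]
contact_force: [0.1, -0.7, -0.2]
opening: 0.495
grasp_force: 0.0
clock: 22.7
eef_pos: [530.1, -2.5, 197.1]
tcp_rot: [-3.141, 0.003, 0.106]
contact_force: [0.3, 0.0, 0.3]
opening: 0.4
grasp_force: 0.0
clock: 23.0
eef_pos: [530.7, -2.4, 198.0]
tcp_rot: [-3.141, 0.001, 0.115]
contact_force: [0.9, -1.3, -0.3]
opening: 0.4
grasp_force: 0.0
```

```bash
python3 -m jog '[[[0,0,0],[0.0217,0.04,0],-0.2],[[0,0,0],[0.0217,0.0397,0],-0.2],[[0,0,0],[0,0,0],-0.2],[[0,0,0],[0,0,0.03],-0.2],[[0,0,0],[0,0,0.03],-0.2],[[0,0,0],[0,0,0.02],-0.2],[[0,0,0],[0,0,0.01],-0.2],[[0,0,0],[0,0,0.003],-0.2],[[0,0,0],[0,0,0],-1],[[0,0,0],[0,0,0],-1],[[0,0,0],[0,0,0],-1],[[0,0,0],[0,0,0],-1]]' 25
```

```text
clock: 24.2
eef_pos: [583.5, -76.8, 106.4]
tcp_rot: [3.141, -0.001, 0.112]
contact_force: [-0.1, 0.2, 0.3]
opening: 0.15
grasp_force: 25.2
```

```bash
python3 -m jog '[[[0,0,-0.12],[-0.0002,-0.0041,0],-1],[[0,0,-0.12],[-0.0002,-0.0041,0],-1],[[0,0,-0.12],[-0.0002,-0.0041,0],-1],[[0,0,-0.12],[-0.0002,-0.0041,0],-1],[[0,0,-0.12],[-0.0002,-0.0041,0],-1],[[0,0,-0.12],[-0.0002,-0.0041,0],-1],[[0,0,-0.12],[-0.0002,-0.0041,0],-1],[[0,0,-0.12],[-0.0002,-0.0041,0],-1],[[0,0,-0.12],[-0.0002,-0.0041,0],-1],[[0,0,-0.12],[-0.0002,-0.0041,0],-1],[[0,0,0],[0,0,0],-1],[[0,0,0],[0,0,0],-1]]'
```

```text
clock: 25.4
eef_pos: [559.2, -46.7, 106.4]
tcp_rot: [3.139, -0.001, 1.311]
contact_force: [2.1, 4.0, 0.2]
opening: 0.146
grasp_force: 25.2
```

```bash
python3 -m jog '[[[0,0,-0.11],[-0.0004,-0.0037,0],-1],[[0,0,-0.11],[-0.0004,-0.0037,0],-1],[[0,0,-0.11],[-0.0004,-0.0037,0],-1],[[0,0,-0.11],[-0.0004,-0.0037,0],-1],[[0,0,-0.05],[0,-0.0025,0],-1],[[0,0,0],[0,-0.001,0],-1],[[0,0,0],[0,-0.001,0],-1],[[0,0,0],[0,0,0],-1],[[0,0,0],[0,0,0],-1]]'
```

```text
clock: 26.3
eef_pos: [541.6, -46.8, 106.6]
tcp_rot: [3.136, -0.001, 1.799]
contact_force: [8.4, 12.1, -3.9]
opening: 0.15
grasp_force: 25.0
```

```bash
python3 -m jog '[[[0,0,0],[-0.0005,-0.001,0],-1],[[0,0,0],[0,-0.001,0],-1],[[0,0,0],[0,0,0],-1],[[0,0,0],[0,0,0],-1]]'
```

```text
clock: 26.7
eef_pos: [541.5, -47.2, 106.8]
tcp_rot: [3.132, -0.001, 1.799]
contact_force: [14.1, 16.8, -8.4]
opening: 0.15
grasp_force: 24.8
```

```bash
python3 -m jog '[[[0,0,0],[0,0,0],-0.2],[[0,0,0],[0,0,0],-0.2],[[0,0,0],[0,0,0],-0.2],[[0,0,0],[0,0,-0.01],-0.2],[[0,0,0],[0,0,-0.03],-0.2],[[0,0,0],[0,0,-0.03],-0.2],[[0,0,0],[0,0,-0.02],-0.2],[[0,0,0],[-0.02,0,-0.03],-0.2],[[0,0,0],[-0.02,0,-0.03],-0.2],[[0,0,0],[0,0,0],-0.2],[[0,0,0],[0,0,0],-0.2],[[0,0,0],[0,0,0],-0.2]]'
python3 - <<'E'
from h import *
im,c=snap('wrist','w9.png'); print(c and r.sense()['eef_pos'])
q=lambda P:tuple(int(round(8*v)) for v in px(c,P))
big=im.copy()
for th,col in((0,(0,200,0)),(.15,(0,0,255))):
    a=np.pi/2+.233-th
    cv2.circle(big,q([549+34*np.cos(a),-80.3+34*np.sin(a),99]),12,col,1,shift=3)
w=cv2.resize(big[0:300,180:440],(520,600),interpolation=cv2.INTER_CUBIC)
t,_=snap('top','t9.png'); cv2.imwrite('pics/c9.png',w)
d=cv2.absdiff(t,cv2.imread('pics/top0.png')).max(2)
for n,(u,v) in dict(jar=(203,262),beaker=(455,209),timer=(467,273)).items(): print(n,d[v-18:v+18,u-18:u+18].mean())
E
```

```text
clock: 27.9
eef_pos: [545.3, -87.9, 254.8]
tcp_rot: [-3.14, -0.001, 1.802]
contact_force: [-0.1, -1.2, 0.2]
opening: 0.4
grasp_force: 0.0
[545.28710289 -87.78260171 254.54586041]
jar 1.4444444444444444
beaker 1.6049382716049383
timer 1.7299382716049383
```

View pics/c9.png

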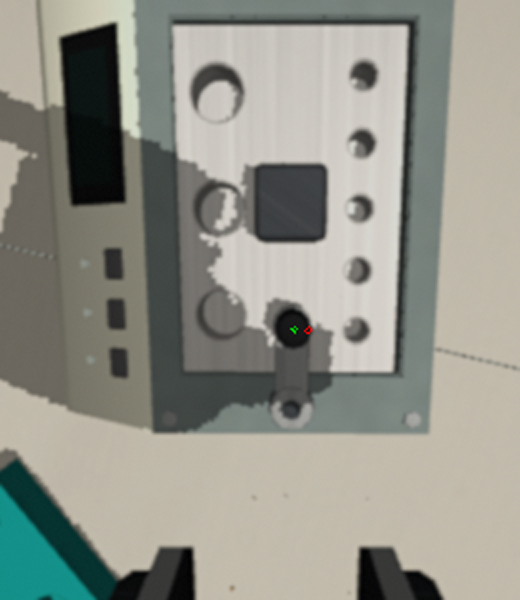

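The block is flush with its wide wells by the panel, and the latch is at its stop (the peg is on the green zero mark). The bystanders have not moved and the gripper is clear, so I am handing the job in.

```bash
python3 -c "
from rig import r
print(r.sign_off())"
```

```text
the job is handed in; nothing more can be done
None
```

The job is handed in after about 28 s of robot time: the block is turned half round and seated flush with its wide wells next to the panel, the latch is back at its stop, and the jar, beaker and timer have not moved.

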